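# Hang the target plaque and hold the focus lever at the third click

## Robot

A 6-joint arm with a two-finger parallel gripper is mounted at the origin on a cart in front of the work surface, level with it; the furniture and walls round the work are solid. World frame = base frame: x ahead of the robot, y to its left, z up, the work surface at z = 0. Lengths are in m, angles in rad, forces in N, time in s.
With the tool pointing down it reaches from about 0.3 to 0.875 m from the base axis. Payload 6.4 kg.
Tool frame: the origin (TCP) lies at the very end of the fingers, on their centre line; the grasp point (between the pads) lies 19 mm behind it (r.grip_point_offset is the distance from the TCP to the grasp point, in m); z points along the fingers, x is the direction in which the jaws open and shut, and the axes are right-handed (so a half turn about z gives the same grasp; the last joint's range is limited). The gripper opens to 85 mm and grips with 20 to 120 N. Pads are 22 mm wide; open, the fingers measure 114 mm over their backs; the gripper's body (76 mm by 85 mm) begins 54 mm behind the grasp point. The pads swing forward as they close: fully open they stand 13 mm farther back than shut.
Start: joints at [1.029, 0.181, 1.607, -0, 1.354, -0.206], TCP at [0.189, 0.543, 0.231] pointing down, gripper open.
Joint ranges: [-2.99, 2.99], [-0.89, 2.07], [0.3, 2.58], [-1.14, 4.28], [0, 2.63], [-3.12, 3.12]. Speed limits (rad/s): [2.57, 2.57, 3.01, 3.14, 3.14, 3.14].

## Interface

Orientations are given as a rotation vector (axis times angle).
In Python, from plant import r, camera, camera_params gives the robot as it stands.
- The arm moves only by the tool step_arm, never from a script. Its argument "motion" is a list of rows, each a list of 3 entries, a list of its own where there are three numbers: the shift along the tool's x, y, z in m, then the turn, a rotation vector about the tool's x, y, z in rad, then the finger opening in m, from 0 to 0.0854. In form: [[[x, y, z], [wx, wy, wz], claw], ...]. A call has 1 to 20 rows; each row is the pose to reach, as a shift and turn from the pose measured when the call began, along the tool's axes at that moment; what a row does not reach only later rows make up. A row lasts 1/12 s, in which the tool goes at most 41.7 mm and 7.16 degrees, less where a joint would pass 70% of its speed; a pose out of reach is approached as far as the arm can. A call with a gripper value outside its range is refused whole. The fingers move at their own pace and stop on an object; "force" is the grip in N (left out, the last holds). Time passes only in rows, so rows that repeat a pose let the fingers close. It gives the time, the measured TCP pose, the force and the opening at its end, in the units of the state.
- r.observe(): the state, without advancing time (a new reading comes with each control period).
- camera(name): name is "side" or "top" or "wrist"; returns the picture (480x640x3 uint8, blue, green, red); there is no depth.
- camera_params(name): a dict with "vertical_fov" (degrees; the focal length in pixels is half the picture's height over the tangent of half this angle, whatever the lens; pixels are square), "cx", "cy" (the principal point, pixels), "pose" (4x4, takes a point from camera to world coordinates); the wrist camera has in their place "tool_from_camera" (4x4, takes a point from camera to tool coordinates, whose origin is the TCP and whose axes are the tool frame's). Camera axes: x right, y down, z forward; pixel columns grow to the right and rows downward; lengths in m; the calibration is good to about 2 mm. A picture is of the moment at which its call begins: read the wrist's pose just before it. camera_params takes no time and is no camera call.
- r.finish_job(): hands the job in, once; it reports no verdict.
The state is a dict: "clock": time; "qpos": joint angles; "joint_velocities": joint speeds; "tau": joint torques, N m; "ee_pos": TCP position; "tcp_rot": TCP orientation; "ft_force": force on the tool from outside, world axes, zero at the start; "ft_torque": the same for the moment, N m; "width": finger opening in m.
Only numpy, scipy, OpenCV 4.12 (cv2) and the standard library are available. Lean on these libraries where they do the work, as an engineer would, in place of code of your own. Each camera call takes 0.05 s, during which the arm holds its last target.

## Task

Take the target plaque out of its white slotted block and hang it by its hole on the steel peg of the inspection stand, then let go of it. Then press the stand's red-padded focus lever down exactly three clicks from its rest, without letting it click a fourth time, and finish still holding the lever down there with the fingers, because it springs back when released. Leave the flask, the beaker, the timer and the small jar where they stand.

Things in the scene. Friction and masses are not known exactly. Their poses are not given: they have to be found in the camera images.
- stand: inspection stand, fixed, 220 mm wide (y), 170 mm deep (x): grey base, aluminium gate at its left with a black viewing head behind, blue-cheeked focus lever at its right. Origin on the bench under the front face of the gate, midway between the base's sides; +x points away from the robot's side, +y left, z up.
- peg_mid (a point): spot on the peg's centre line where the plaque shall hang (stand's axes), 115 mm above the bench. The level steel peg, 8 mm thick, comes out 52 mm towards the robot (-x) from the middle of the gate's crossbar and ends in a 12 mm ball. This point is 26 mm in front of the crossbar, 26 mm behind the ball's centre. Gate 127 mm high, 86 mm wide, nothing above it.
- plaque_mid (a point): centre of the loose plaque, an aluminium plate 44 mm wide (own y), 78 mm high (z), 8 mm thick (x), about 100 g, round targets on both faces (either may show). It starts upright in the white block's slot, its lower edge 8 mm, this centre 47 mm above the bench; it can be gripped from above across its width.
- plaque_hole (a point): centre of the plaque's through hole, 20 mm in diameter, 18 mm above the plaque's centre and 21 mm below its upper edge; the hole runs along the plaque's own x. Same axes as the plaque. When the plaque hangs, this point is about 6 mm below the peg's centre line.
- plaque: the same plaque; this origin is the middle of its lower edge, axes as for the plaque's centre.
- block: white slotted block, fixed, 60 mm (x) by 70 mm (y) by 28 mm high; origin at the centre of its underside. The slot runs along its y, 11 mm wide, 54 mm long, 20 mm deep, and holds the lower edge of the plaque loosely.
- lever (a joint): focus lever angle, rad: 0 at rest (leaning 0.5 rad up towards the robot), grows as its free end is pressed down; stop at 1.05. Click notches are 0.22 apart (0.22, 0.44, third 0.66, 0.88). Leaving a notch the force jumps by 3 to 4 N as a sprung roller climbs a tooth, then drops into the next. A spring brings it back when let go; pressing takes 2 to 12 N.
- lever_pad (a point): middle of the upper face of the red pad, 34 x 34 mm, at the free end of the lever, 112 mm from the hinge axis on a line pointing to the robot; it is about 135 mm above the bench at rest, and moves down by about 25 mm a click on a circle round the hinge axis. Press it from above.
- flask_100: conical glass flask, 63 mm wide, 106 mm high, to be left alone; origin at the centre of its underside.
- beaker_250: glass beaker, 72 mm wide, 93 mm high, to be left alone; origin at the centre of its underside.
- timer: white timer 66 mm wide, 62 mm high, to be left alone; origin at the centre of its underside.
- sample_jar_3: small sample jar, 44 mm wide, 60 mm high, with white lid, to be left alone; origin at the centre of its underside.
- lever_hinge (a point): point on the focus lever's hinge axis, which is level along the stand's y, 75 mm above the bench, 20 mm behind and 70 mm to the right of the stand's origin. Its axes turn with the lever and are those of the stand when it is at rest.
Things that resemble listed ones, but are neither listed nor needed, are in the scene too. Leave any brown look-alike of the plaque alone.

How it is judged:
By the outcome, as a careful person would: the job done as asked, in the order asked, and still so for the second after the job is handed in, while the arm keeps its last pose, push and grip.
It also fails if it takes over 58 s, if anything falls off the work surface, if the arm or the gripper's body presses on something with over 40 N, if the wrist force passes 120 N, or if a joint passes its speed limit or range.

## Working session

There is one attempt and no reset: what is moved stays moved. The work goes in short steps, Python scripts to look and compute and a tool call to move; the robot and the scene stay as the last step left them, time stands still between calls to the robot, and variables do not carry over. Pictures are saved under pics/ and viewed, and the job is handed in when it is done.

Besides the shell and the picture viewer there is one more tool, called after "Request:" in YAML: its name, and indented under it one key for each argument. step_arm: Moves the arm, as the interface text tells. Its arguments: {"type":"object","properties":{"motion":{"type":"array","items":{"type":"array"}},"force":{"type":"number"}},"required":["motion"]}

```bash
ls; mkdir -p pics; cat > a.py <<'E'
E
python3 - <<'E'
from plant import r,camera,camera_params
import cv2,numpy as np
np.set_printoptions(precision=4,suppress=True)
print(r.observe())
for n in("side","top","wrist"):
    print(n,camera_params(n)); cv2.imwrite(f"pics/{n}0.png",camera(n))
E
```

```text
pics
{'clock': 0.0, 'qpos': array([ 1.0287,  0.1815,  1.608 ,  0.    ,  1.3538, -0.2063]), 'joint_velocities': array([-0.0006, -0.0002, -0.0005,  0.0007, -0.0022, -0.0019]), 'tau': array([  0.0009, -44.4878, -35.1335,  -0.0002,   0.0093,   0.    ]), 'ee_pos': array([0.1891, 0.5424, 0.2304]), 'tcp_rot': array([ 2.5609,  1.8186, -0.0025]), 'ft_force': array([ 0.8588, -0.4322,  0.1728]), 'ft_torque': array([-0.014 , -0.0221,  0.0236]), 'width': 0.08534921421267874}
side {'vertical_fov': 57.185183738134484, 'cx': 318.93152304304266, 'cy': 239.17793430058285, 'pose': array([[ 0.9002, -0.2291,  0.3704,  0.2041],
       [-0.4352, -0.4405,  0.7852, -0.4795],
       [-0.0168, -0.868 , -0.4962,  0.5719],
       [ 0.    ,  0.    ,  0.    ,  1.    ]])}
top {'vertical_fov': 57.66164121156354, 'cx': 324.0846104740018, 'cy': 235.00495665984576, 'pose': array([[ 0.0006, -0.9991,  0.0434,  0.5111],
       [-0.9998,  0.0003,  0.0205,  0.2258],
       [-0.0205, -0.0434, -0.9988,  1.2233],
       [ 0.    ,  0.    ,  0.    ,  1.    ]])}
wrist {'vertical_fov': 58.51201483030589, 'cx': 312.7062555223526, 'cy': 236.63384445679458, 'tool_from_camera': array([[ 1.    ,  0.0012, -0.    ,  0.0003],
       [-0.0011,  0.9638,  0.2665, -0.0667],
       [ 0.0003, -0.2665,  0.9638, -0.1419],
       [ 0.    ,  0.    ,  0.    ,  1.    ]])}
```

View pics/side0.png

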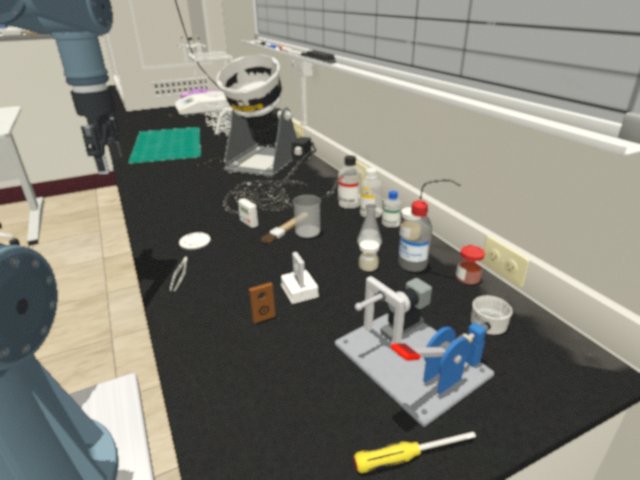

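View pics/top0.png

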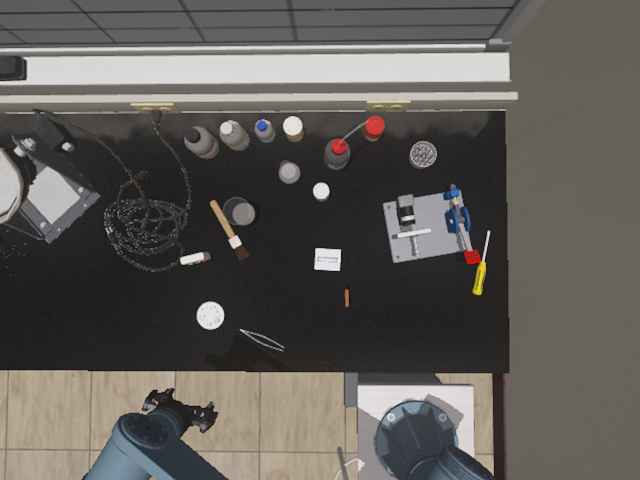

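View pics/wrist0.png

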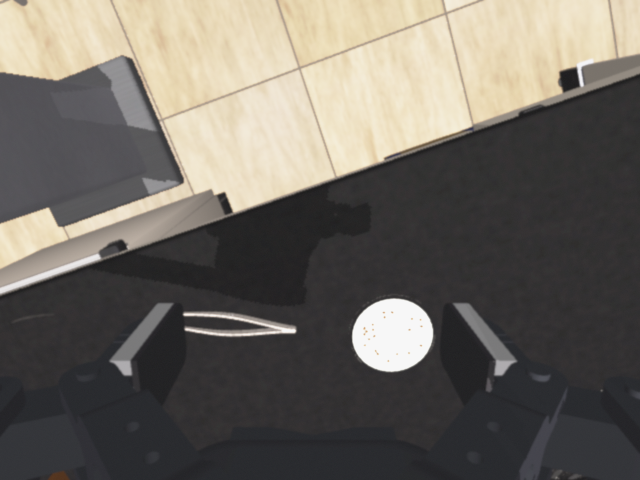

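Candidates: the grey plaque in the white block at side (299,268) / top (327,259), and the brown look-alike at side (261,301) / top (347,298). I choose the grey one in the block. Next I'll crop it and measure.

```bash
cat > h.py <<'E'
import numpy as np,cv2
from plant import r,camera,camera_params
from scipy.spatial.transform import Rotation as R
np.set_printoptions(precision=4,suppress=True)
def T_tool():
    o=r.observe();T=np.eye(4);T[:3,:3]=R.from_rotvec(o["tcp_rot"]).as_matrix();T[:3,3]=o["ee_pos"];return T
def pose(n,T=None):
    p=camera_params(n)
    return p, (p["pose"] if "pose" in p else T@p["tool_from_camera"])
def ray(n,uv,T=None):
    p,P=pose(n,T);f=240/np.tan(np.radians(p["vertical_fov"]/2))
    d=np.array([(uv[0]-p["cx"])/f,(uv[1]-p["cy"])/f,1]);return P[:3,3],P[:3,:3]@d
def onz(n,uv,z,T=None):
    o,d=ray(n,uv,T);return o+d*(z-o[2])/d[2]
def proj(n,X,T=None):
    p,P=pose(n,T);f=240/np.tan(np.radians(p["vertical_fov"]/2))
    c=P[:3,:3].T@(np.array(X)-P[:3,3]);return np.array([f*c[0]/c[2]+p["cx"],f*c[1]/c[2]+p["cy"]])
def two(rays):
    A=np.zeros((3,3));b=np.zeros(3)
    for o,d in rays:
        d=d/np.linalg.norm(d);M=np.eye(3)-np.outer(d,d);A+=M;b+=M@o
    X=np.linalg.solve(A,b)
    return X,[np.linalg.norm(np.cross(X-o,d/np.linalg.norm(d))) for o,d in rays]
def crop(img,x0,y0,x1,y1,s,fn):
    cv2.imwrite(fn,cv2.resize(img[y0:y1,x0:x1],None,fx=s,fy=s,interpolation=cv2.INTER_CUBIC))
E
python3 - <<'E'
from h import *
s=cv2.imread("pics/side0.png");t=cv2.imread("pics/top0.png")
crop(s,240,230,500,430,3,"pics/s_c.png")
crop(t,300,170,500,310,4,"pics/t_c.png")
E
```

```text
(no output)
```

View pics/s_c.png

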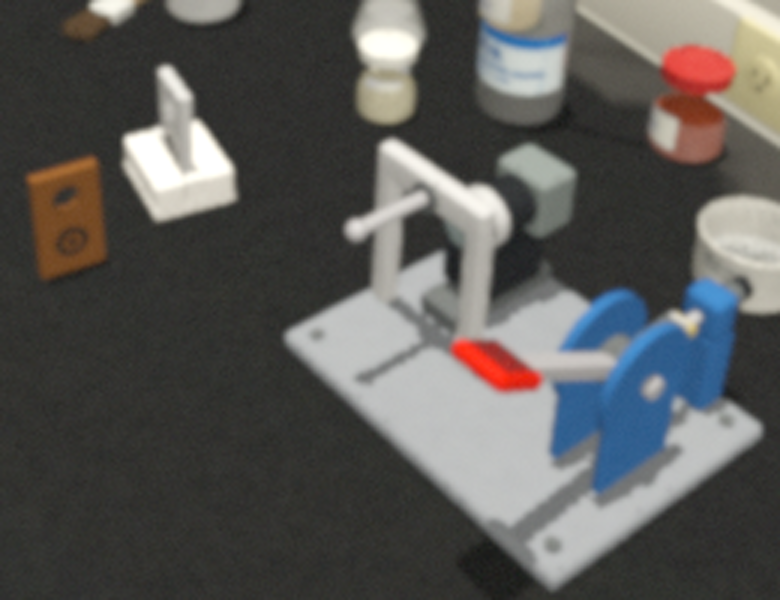

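View pics/t_c.png

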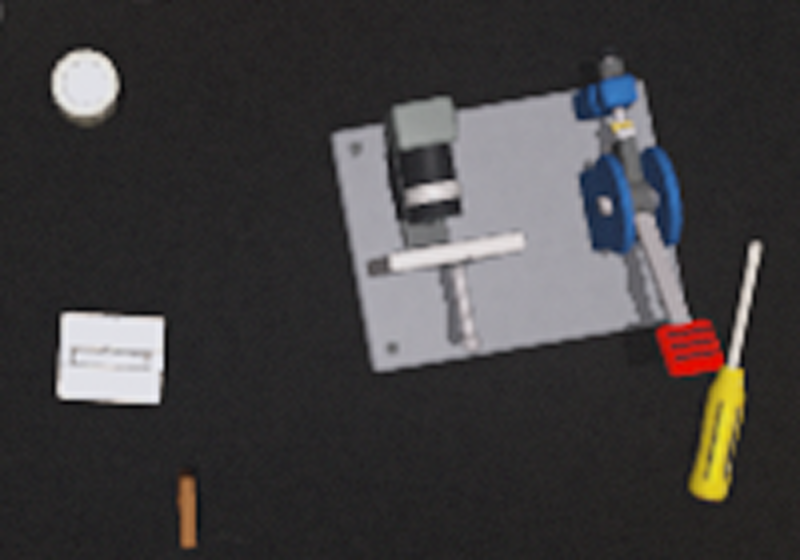

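The crop confirms it: the grey-white plaque stands in the white block (side ~(299,268)), the brown one stands on its own at side (261,301), and the stand is yawed by about 8°. Now coarse positions.

```bash
python3 - <<'E'
from h import *
s=cv2.imread("pics/side0.png");t=cv2.imread("pics/top0.png")
m=(t.min(2)>150).astype(np.uint8);m[:245]=0;m[275:]=0;m[:,:310]=0;m[:,345:]=0
c=max(cv2.findContours(m,0,1)[0],key=cv2.contourArea)
rc=cv2.minAreaRect(c);print("block",rc)
b=np.array([onz("top",p,.028) for p in cv2.boxPoints(rc)]);print(b,b.mean(0),[np.linalg.norm(b[i]-b[i-1]) for i in range(4)])
# base
hsv=cv2.cvtColor(t,cv2.COLOR_BGR2HSV)
m=(t.min(2)>70).astype(np.uint8);m[:180]=0;m[275:]=0;m[:,:370]=0;m[:,485:]=0
m=cv2.morphologyEx(m,cv2.MORPH_CLOSE,np.ones((5,5)))
# base corners by hand from crop (x/4+300,y/4+170)
for n,p in dict(bl=(332,131),fl=(374,371),br=(644,83)).items():
    print(n,onz("top",(p[0]/4+300,p[1]/4+170),.01))
m=(((hsv[...,0]<8)|(hsv[...,0]>172))&(hsv[...,1]>200)&(hsv[...,2]>120)).astype(np.uint8);m[:240]=0;m[:,:440]=0
M=cv2.moments(m,True);pt=(M['m10']/M['m00'],M['m01']/M['m00']);print("pad",pt,onz("top",pt,.135))
hs=cv2.cvtColor(s,cv2.COLOR_BGR2HSV)
# ball two view
sb=(240+355/3,230+229/3);tb=(300+474/4,170+345/4)
print("ball",two([ray("side",sb),ray("top",tb)]))
print(onz("top",tb,.115),onz("side",sb,.115))
print("plaque top side", two([ray("side",(240+168/3,230+70/3)),ray("top",(300+82/4,170+355/4))]))
E
```

```text
block ((327.2782287597656, 259.04864501953125), (25.762231826782227, 21.645265579223633), 3.5763344764709473)
[[0.4698 0.2785 0.028 ]
 [0.5289 0.2749 0.028 ]
 [0.5245 0.2044 0.028 ]
 [0.4655 0.2082 0.028 ]] [0.4972 0.2415 0.028 ] [np.float64(0.07045681262638691), np.float64(0.059214882177229006), np.float64(0.07060368205667546), np.float64(0.059134187782150086)]
bl [0.6538 0.0864 0.01  ]
fl [0.4869 0.0583 0.01  ]
br [ 0.6869 -0.1301  0.01  ]
pad (472.151724137931, 256.9862068965517) [ 0.5038 -0.1187  0.135 ]
ball (array([0.5049, 0.0104, 0.1171]), [np.float64(0.00063593915517278), np.float64(0.0006359391551728293)])
[0.5054 0.0097 0.115 ] [0.5057 0.0129 0.115 ]
plaque top side (array([0.4983, 0.2585, 0.0853]), [np.float64(0.00029078456732930803), np.float64(0.0002907845673295357)])
```

```bash
cat >> h.py <<'E'
def goal(yaw):  # tool z down, tool x along +-(yaw's y axis); choose the sign nearest to the present
    T=T_tool();yv=np.array([-np.sin(yaw),np.cos(yaw),0])
    x=yv if yv@T[:3,0]>0 else -yv
    z=np.array([0,0,-1.]);return np.c_[x,np.cross(z,x),z]
def delta(p,Rg):
    T=T_tool();print("shift",T[:3,:3].T@(np.array(p)-T[:3,3]),"turn",R.from_matrix(T[:3,:3].T@Rg).as_rotvec())
E
python3 - <<'E'
from h import *
print(T_tool())
delta([.485,.2415,.2],goal(np.radians(-3.5)))
E
```

```text
[[ 0.3295  0.9442 -0.0007  0.1892]
 [ 0.9442 -0.3295 -0.0011  0.5425]
 [-0.0013 -0.0003 -1.      0.2306]
 [ 0.      0.      0.      1.    ]]
shift [-0.1867  0.3784  0.0307] turn [-0.0005  0.0013 -0.2747]
```

Request:
step_arm:
  motion:
    - [[-0.187,0.378,0.031],[0,0.001,-0.275],0.085]
    - [[-0.187,0.378,0.031],[0,0.001,-0.275],0.085]
    - [[-0.187,0.378,0.031],[0,0.001,-0.275],0.085]
    - [[-0.187,0.378,0.031],[0,0.001,-0.275],0.085]
    - [[-0.187,0.378,0.031],[0,0.001,-0.275],0.085]
    - [[-0.187,0.378,0.031],[0,0.001,-0.275],0.085]
    - [[-0.187,0.378,0.031],[0,0.001,-0.275],0.085]
    - [[-0.187,0.378,0.031],[0,0.001,-0.275],0.085]
    - [[-0.187,0.378,0.031],[0,0.001,-0.275],0.085]
    - [[-0.187,0.378,0.031],[0,0.001,-0.275],0.085]
    - [[-0.187,0.378,0.031],[0,0.001,-0.275],0.085]
    - [[-0.187,0.378,0.031],[0,0.001,-0.275],0.085]
    - [[-0.187,0.378,0.031],[0,0.001,-0.275],0.085]
    - [[-0.187,0.378,0.031],[0,0.001,-0.275],0.085]

```text
clock: 1.32
ee_pos: [0.4835, 0.2422, 0.1995]
tcp_rot: [-2.286, -2.153, 0.002]
ft_force: [0.1, -0.4, 1.3]
width: 0.0849
```

```bash
python3 - <<'E'
from h import *
print(T_tool()); T=T_tool(); np.save("T1.npy",T)
cv2.imwrite("pics/w1.png",camera("wrist"))
E
```

```text
[[ 0.0601  0.9982 -0.0016  0.4835]
 [ 0.9982 -0.0601  0.0001  0.2422]
 [ 0.     -0.0016 -1.      0.1995]
 [ 0.      0.      0.      1.    ]]
```

View pics/w1.png

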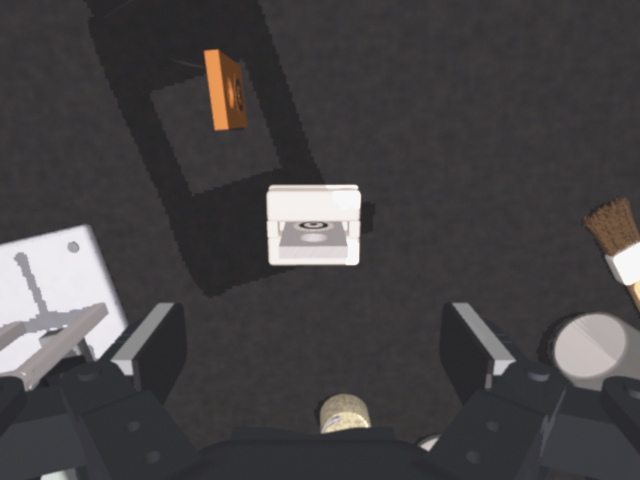

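Wrist view: plaque in the slot at about (313,240), its top edge strip at rows ~247–259.

```bash
python3 - <<'E'
from h import *
w=cv2.imread("pics/w1.png")
crop(w,255,175,375,275,6,"pics/w1c.png")
E
```

```text
(no output)
```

View pics/w1c.png

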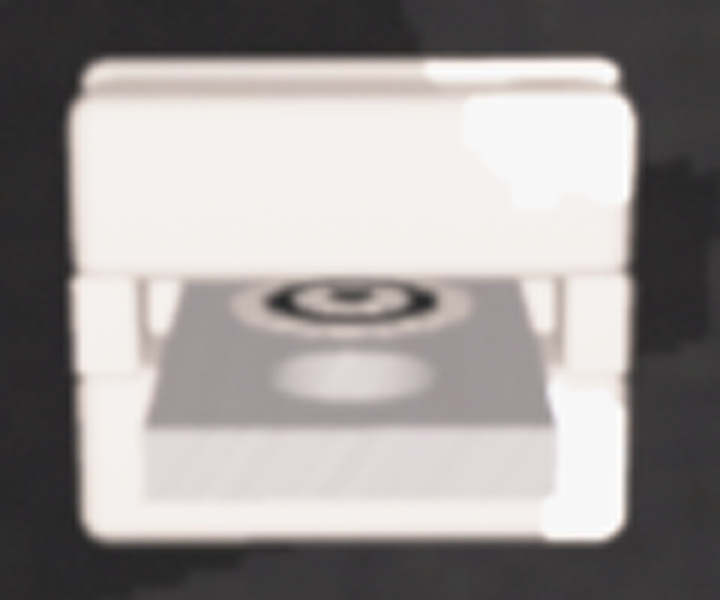

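```bash
python3 - <<'E'
from h import *
T=np.load("T1.npy")
P=np.array([onz("wrist",(255+x/6-.4,175+y/6-.4),.086,T) for x,y in [(148,427),(555,427),(555,499),(145,499)]])
print(P,P.mean(0),np.linalg.norm(P[0]-P[1]),np.linalg.norm(P[1]-P[2]))
yv=(P[1]-P[0]+P[2]-P[3]);print("yaw",np.degrees(np.arctan2(-yv[0],yv[1])))
B=np.array([onz("wrist",(255+x/6-.4,175+y/6-.4),.028,T) for x,y in [(70,90),(635,90),(628,545),(80,545)]]);print(B,B.mean(0))
E
```

```text
[[0.4919 0.2209 0.086 ]
 [0.4944 0.2631 0.086 ]
 [0.5022 0.2628 0.086 ]
 [0.4997 0.22   0.086 ]] [0.4971 0.2417 0.086 ] 0.042203164052022846 0.007850455094701331
yaw -3.379150838732251
[[0.4653 0.2091 0.028 ]
 [0.4693 0.2783 0.028 ]
 [0.5283 0.2757 0.028 ]
 [0.5242 0.2052 0.028 ]] [0.4968 0.2421 0.028 ]
```

```bash
python3 - <<'E'
from h import *
delta([.4971,.2418,.048],goal(np.radians(-3.4)))
E
```

```text
shift [0.0001 0.0139 0.1516] turn [-0.0012 -0.      0.0001]
```

Request:
step_arm:
  motion:
    - [[0,0.014,0.02],[-0.001,0,0],0.085]
    - [[0,0.014,0.055],[-0.001,0,0],0.085]
    - [[0,0.014,0.09],[-0.001,0,0],0.085]
    - [[0,0.014,0.12],[-0.001,0,0],0.085]
    - [[0,0.014,0.14],[-0.001,0,0],0.085]
    - [[0,0.014,0.152],[-0.001,0,0],0.085]
    - [[0,0.014,0.152],[-0.001,0,0],0.085]
    - [[0,0.014,0.152],[-0.001,0,0],0.085]

```text
clock: 2.03
ee_pos: [0.4968, 0.2426, 0.048]
tcp_rot: [-2.284, -2.156, 0.0]
ft_force: [-0.5, -0.8, 1.3]
width: 0.085
```

Request:
step_arm:
  motion:
    - [[0,0,0],[0,0,0],0.06]
    - [[0,0,0],[0,0,0],0.05]
    - [[0,0,0],[0,0,0],0.035]
    - [[0,0,0],[0,0,0],0.03]
    - [[0,0,0],[0,0,0],0.03]
    - [[0,0,0],[0,0,0],0.03]
    - [[0,0,0],[0,0,0],0.03]
  force: 40

```text
clock: 2.62
ee_pos: [0.498, 0.2429, 0.0495]
tcp_rot: [2.284, 2.156, 0.003]
ft_force: [-1.0, 0.7, 6.7]
width: 0.0437
```

```bash
python3 - <<'E'
from h import *
T=T_tool();np.save("T2.npy",T);print(T)
cv2.imwrite("pics/w2.png",camera("wrist"))
E
```

```text
[[ 0.058   0.9983  0.002   0.498 ]
 [ 0.9983 -0.058   0.0009  0.2429]
 [ 0.001   0.002  -1.      0.0495]
 [ 0.      0.      0.      1.    ]]
```

View pics/w2.png

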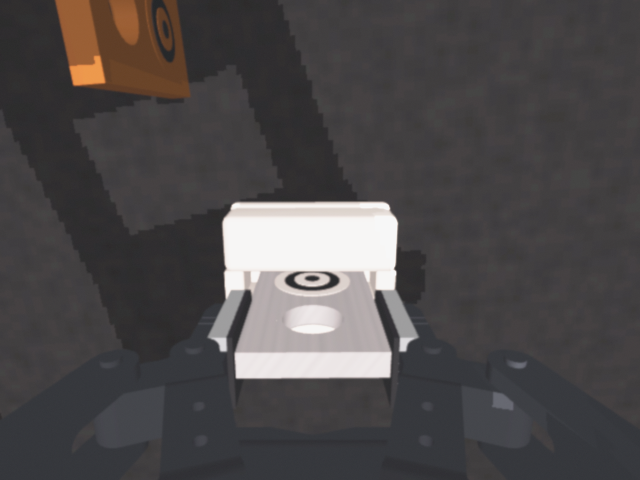

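Gripped across the width (43.7 mm). Lifting.

Request:
step_arm:
  motion:
    - [[0,0,-0.005],[0,0,0],0.03]
    - [[0,0,-0.015],[0,0,0],0.03]
    - [[0,0,-0.03],[0,0,0],0.03]
    - [[0,0,-0.06],[0,0,0],0.03]
    - [[0,0,-0.1],[0,0,0],0.03]
    - [[0,0,-0.14],[0,0,0],0.03]
    - [[0,0,-0.18],[0,0,0],0.03]
    - [[0,0,-0.2],[0,0,0],0.03]
    - [[0,0,-0.2],[0,0,0],0.03]
    - [[0,0,-0.2],[0,0,0],0.03]

```text
clock: 3.5
ee_pos: [0.4982, 0.2428, 0.2515]
tcp_rot: [2.283, 2.154, 0.008]
ft_force: [0.2, -0.5, -2.4]
width: 0.0434
```

```bash
python3 - <<'E'
from h import *
print(r.observe()["width"],r.observe()["ft_force"])
delta([.53,-.03,.25],goal(np.radians(9)))
E
```

```text
0.043422993249468564 [ 0.1954 -0.5326 -2.4013]
shift [-0.2705  0.0476  0.0012] turn [ 0.0057 -0.0015 -0.2152]
```

Request:
step_arm:
  motion:
    - [[-0.03,0.005,0],[0.005,0,-0.03],0.03]
    - [[-0.06,0.01,0],[0.005,0,-0.06],0.03]
    - [[-0.09,0.016,0],[0.005,0,-0.09],0.03]
    - [[-0.125,0.022,0],[0.005,0,-0.12],0.03]
    - [[-0.16,0.028,0],[0.005,0,-0.15],0.03]
    - [[-0.195,0.034,0],[0.005,0,-0.18],0.03]
    - [[-0.225,0.04,0],[0.005,-0.001,-0.2],0.03]
    - [[-0.25,0.044,0],[0.005,-0.001,-0.21],0.03]
    - [[-0.265,0.047,0],[0.005,-0.001,-0.215],0.03]
    - [[-0.27,0.048,0.001],[0.006,-0.001,-0.215],0.03]
    - [[-0.27,0.048,0.001],[0.006,-0.001,-0.215],0.03]
    - [[-0.27,0.048,0.001],[0.006,-0.001,-0.215],0.03]
    - [[-0.27,0.048,0.001],[0.006,-0.001,-0.215],0.03]

```text
clock: 4.58
ee_pos: [0.5299, -0.0282, 0.2494]
tcp_rot: [-2.038, -2.388, 0.0]
ft_force: [0.4, 0.5, -0.8]
width: 0.0434
```

```bash
python3 - <<'E'
from h import *
T=T_tool();np.save("T3.npy",T);print(T)
cv2.imwrite("pics/w3.png",camera("wrist"))
E
```

```text
[[-0.1572  0.9876 -0.0017  0.5299]
 [ 0.9876  0.1572  0.0013 -0.0282]
 [ 0.0016 -0.0015 -1.      0.2494]
 [ 0.      0.      0.      1.    ]]
```

View pics/w3.png

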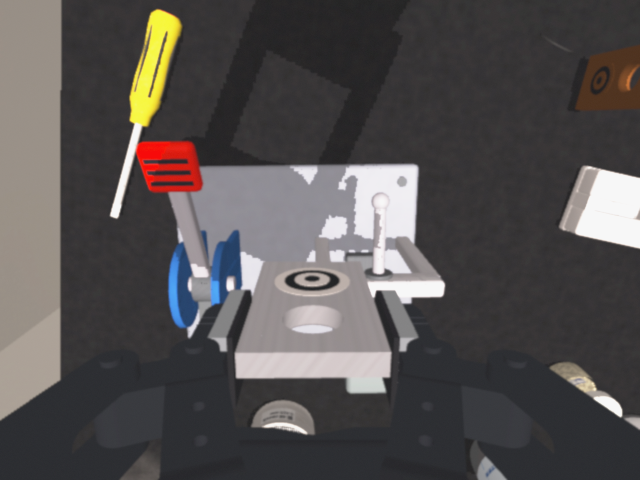

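Wrist view: ball (380,201), peg foot (378,271), red pad (170,166), base front edge level at row ~165, plaque held square.

```bash
python3 - <<'E'
from h import *
w=cv2.imread("pics/w3.png")
crop(w,340,180,460,300,5,"pics/w3c.png"); crop(w,120,130,240,250,5,"pics/w3d.png");crop(w,225,255,405,390,4,"pics/w3e.png")
E
```

```text
(no output)
```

View pics/w3c.png

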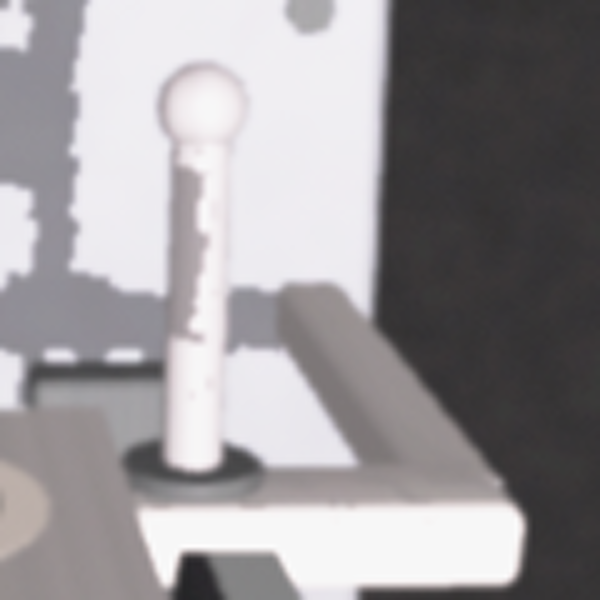

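View pics/w3d.png

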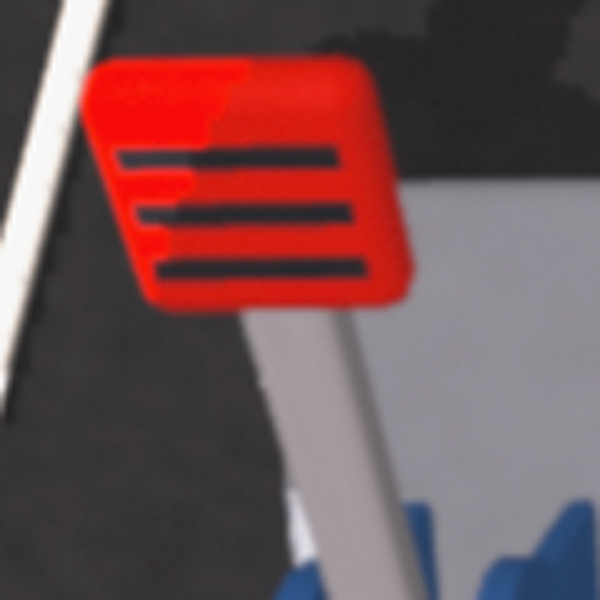

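View pics/w3e.png

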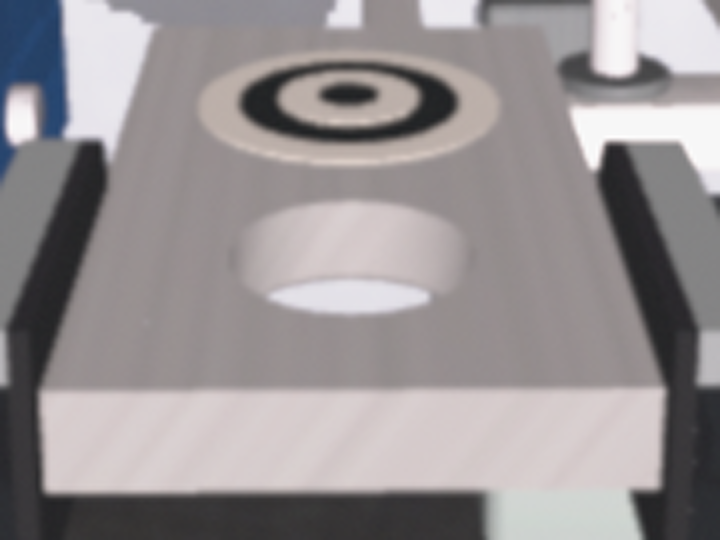

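```bash
python3 - <<'E'
from h import *
T=np.load("T3.npy")
I=np.eye(4)
px=lambda x,y,x0,y0,s:(x0+x/s-.4,y0+y/s-.4)
# plaque in tool frame
P=np.array([onz("wrist",px(x,y,225,255,4),-.0365,I) for x,y in [(42,388),(663,388),(660,493),(44,494)]])
print("plaque top corners (tool)",P,P.mean(0))
yf=P[:2,1].mean()
o,d=ray("wrist",px(351,257,225,255,4),I); print("hole front (tool)",o+d*(yf-o[1])/d[1],"lower edge")
# bottom front corners at crop (row 25): z
o,d=ray("wrist",px(350,27,225,255,4),I); print("bottom front",o+d*(yf-o[1])/d[1])
b=onz("wrist",px(204,104,340,180,5),.115,T);f=onz("wrist",px(195,466,340,180,5),.115,T)
print("ball",b,"foot",f,np.linalg.norm(f-b),"yaw",np.degrees(np.arctan2(*(f-b)[[1,0]])))
m=onz("wrist",px(199,300,340,180,5),.115,T);print("mid ray",m, "yaw",np.degrees(np.arctan2(*(m-b)[[1,0]])))
for z in(.005,.01):
  a=onz("wrist",(416,164.5),z,T);c=onz("wrist",(205,166.5),z,T);print("front edge",z,a,c,"yaw",np.degrees(np.arctan2(-(a-c)[0],(a-c)[1])))
q=[onz("wrist",px(x,y,120,130,5),.135,T) for x,y in [(95,62),(365,58),(408,305),(150,308)]]
print("pad",np.array(q),np.mean(q,0))
E
```

```text
plaque top corners (tool) [[-0.0215 -0.0046 -0.0365]
 [ 0.0214 -0.0047 -0.0365]
 [ 0.0216  0.0036 -0.0365]
 [-0.0217  0.0037 -0.0365]] [-0.0001 -0.0005 -0.0365]
hole front (tool) [-0.0002 -0.0046 -0.0165] lower edge
bottom front [-0.0003 -0.0046  0.0408]
ball [0.508  0.0132 0.115 ] foot [0.5575 0.0221 0.115 ] 0.05028835175778376 yaw 10.101729220642659
mid ray [0.5343 0.0179 0.115 ] yaw 10.065080399591361
front edge 0.005 [0.4884 0.059  0.005 ] [ 0.52   -0.1271  0.005 ] yaw 9.63944508970585
front edge 0.01 [0.4881 0.0577 0.01  ] [ 0.5193 -0.126   0.01  ] yaw 9.639445089705847
pad [[ 0.4933 -0.1371  0.135 ]
 [ 0.4878 -0.106   0.135 ]
 [ 0.5161 -0.0984  0.135 ]
 [ 0.5213 -0.1291  0.135 ]] [ 0.5046 -0.1177  0.135 ]
```

```bash
python3 - <<'E'
from h import *
delta([.4733,.0070,.0993],goal(np.radians(9.9)))
E
```

```text
shift [ 0.0435 -0.0504  0.1505] turn [-0.001  -0.0012 -0.0145]
```

Request:
step_arm:
  motion:
    - [[0.02,-0.025,0],[-0.001,-0.001,-0.007],0.03]
    - [[0.04,-0.045,0.005],[-0.001,-0.001,-0.014],0.03]
    - [[0.0435,-0.0504,0.03],[-0.001,-0.001,-0.014],0.03]
    - [[0.0435,-0.0504,0.06],[-0.001,-0.001,-0.014],0.03]
    - [[0.0435,-0.0504,0.09],[-0.001,-0.001,-0.014],0.03]
    - [[0.0435,-0.0504,0.12],[-0.001,-0.001,-0.014],0.03]
    - [[0.0435,-0.0504,0.14],[-0.001,-0.001,-0.014],0.03]
    - [[0.0435,-0.0504,0.15],[-0.001,-0.001,-0.014],0.03]
    - [[0.0435,-0.0504,0.15],[-0.001,-0.001,-0.014],0.03]
    - [[0.0435,-0.0504,0.15],[-0.001,-0.001,-0.014],0.03]
    - [[0.0435,-0.0504,0.15],[-0.001,-0.001,-0.014],0.03]

```text
clock: 5.55
ee_pos: [0.4746, 0.007, 0.1014]
tcp_rot: [2.02, 2.403, 0.002]
ft_force: [0.1, 0.5, -0.0]
width: 0.0433
```

```bash
python3 - <<'E'
from h import *
T=T_tool();np.save("T4.npy",T);print(T)
w=camera("wrist");cv2.imwrite("pics/w4.png",w)
s=camera("side");cv2.imwrite("pics/s4.png",s);crop(s,300,230,500,380,4,"pics/s4c.png")
E
```

```text
[[-0.1721  0.9851  0.0026  0.4746]
 [ 0.9851  0.1721 -0.0004  0.007 ]
 [-0.0008  0.0025 -1.      0.1014]
 [ 0.      0.      0.      1.    ]]
```

View pics/w4.png

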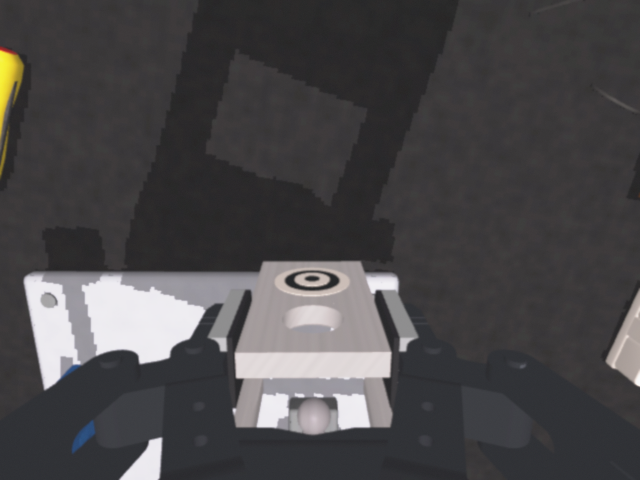

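View pics/s4c.png

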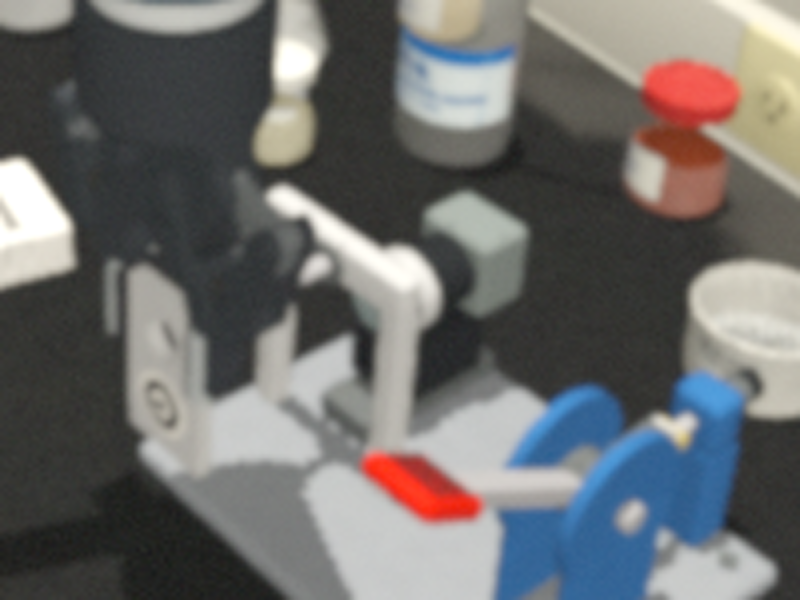

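Wrist: ball seen at (314,416), centred under the hole column (313). Side: plaque in front of the ball, level, as planned.

```bash
python3 - <<'E'
from h import *
T=np.load("T4.npy");I=np.eye(4)
b=onz("wrist",(313.6,416),.115,T);print("ball",b, "tool",np.linalg.inv(T)@np.r_[b,1])
for g in (np.array([.508,.0132,.115]),b):
  u=np.array([np.cos(np.radians(9.9)),np.sin(np.radians(9.9)),0]); print(np.linalg.inv(T)@np.r_[g+.026*u,1])
print(r.observe()["ee_pos"])
E
```

```text
ball [0.5082 0.0132 0.115 ] tool [ 0.0003  0.0343 -0.0135  1.    ]
[ 0.0003  0.06   -0.0134  1.    ]
[ 0.0003  0.0603 -0.0134  1.    ]
[0.4746 0.0068 0.1015]
```

Request:
step_arm:
  motion:
    - [[0.0003,0.004,0.0022],[0,0,0],0.03]
    - [[0.0004,0.01,0.0022],[0,0,0],0.03]
    - [[0.0004,0.016,0.0022],[0,0,0],0.03]
    - [[0.0004,0.022,0.0022],[0,0,0],0.03]
    - [[0.0004,0.028,0.0022],[0,0,0],0.03]
    - [[0.0004,0.033,0.0022],[0,0,0],0.03]
    - [[0.0004,0.038,0.0022],[0,0,0],0.03]
    - [[0.0004,0.041,0.0022],[0,0,0],0.03]
    - [[0.0004,0.041,0.0022],[0,0,0],0.03]

```text
clock: 6.4
ee_pos: [0.5156, 0.0143, 0.0994]
tcp_rot: [2.02, 2.403, 0.003]
ft_force: [0.1, 0.4, -0.6]
width: 0.0436
```

```bash
python3 - <<'E'
from h import *
T=T_tool();print(T,r.observe()["ft_force"])
w=camera("wrist");cv2.imwrite("pics/w5.png",w)
s=camera("side");crop(s,300,230,500,380,4,"pics/s5c.png")
T=T_tool();b=np.array([.508,.0132,.115]);u=np.array([np.cos(np.radians(9.9)),np.sin(np.radians(9.9)),0]);print(np.linalg.inv(T)@np.r_[b+.026*u,1])
E
```

```text
[[-0.1719  0.9851  0.0033  0.5156]
 [ 0.9851  0.1719 -0.0005  0.0143]
 [-0.0011  0.0031 -1.      0.0994]
 [ 0.      0.      0.      1.    ]] [ 0.122   0.4021 -0.6434]
[ 0.      0.0191 -0.0157  1.    ]
```

View pics/w5.png

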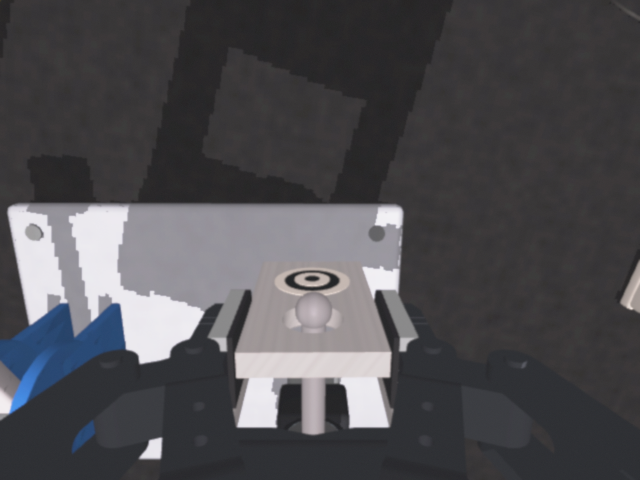

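View pics/s5c.png

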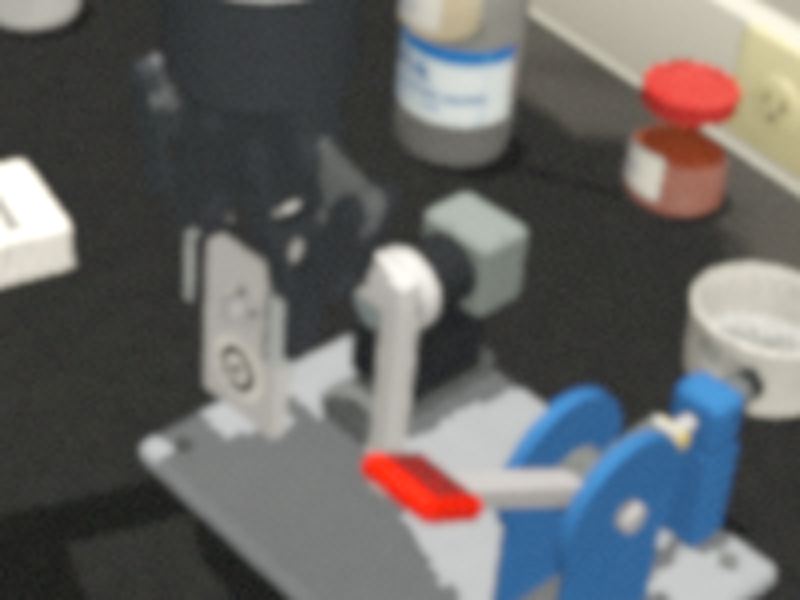

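The ball has come through the hole (314,311) with no contact force. On to mid-peg, lower, then release.

Request:
step_arm:
  motion:
    - [[0,0.006,0],[0,0,0],0.03]
    - [[0,0.012,0],[0,0,0],0.03]
    - [[0,0.017,0],[0,0,0],0.03]
    - [[0,0.019,0],[0,0,0],0.03]
    - [[0,0.019,0.001],[0,0,0],0.03]
    - [[0,0.019,0.0025],[0,0,0],0.03]
    - [[0,0.019,0.004],[0,0,0],0.03]
    - [[0,0.019,0.005],[0,0,0],0.03]
    - [[0,0.019,0.005],[0,0,0],0.03]
    - [[0,0.019,0.005],[0,0,0],0.03]

```text
clock: 7.33
ee_pos: [0.5333, 0.0176, 0.0941]
tcp_rot: [2.02, 2.403, 0.002]
ft_force: [0.0, 0.6, -0.5]
width: 0.0433
```

Request:
step_arm:
  motion:
    - [[0,0,0.0005],[0,0,0],0.042]
    - [[0,0,0.0005],[0,0,0],0.044]
    - [[0,0,0.0005],[0,0,0],0.046]
    - [[0,0,0.0005],[0,0,0],0.048]
    - [[0,0,0.0005],[0,0,0],0.051]
    - [[0,0,0.0005],[0,0,0],0.055]
    - [[0,0,0.0005],[0,0,0],0.06]
    - [[0,0,0.0005],[0,0,0],0.06]
    - [[0,0,0.0005],[0,0,0],0.06]
  force: 20

```text
clock: 8.08
ee_pos: [0.5334, 0.0176, 0.0937]
tcp_rot: [2.02, 2.403, 0.002]
ft_force: [-0.2, 0.2, 0.5]
width: 0.0601
```

```bash
python3 - <<'E'
from h import *
T=T_tool();print(T,r.observe()["ft_force"],r.observe()["width"])
w=camera("wrist");cv2.imwrite("pics/w6.png",w)
E
```

```text
[[-0.1718  0.9851  0.0022  0.5334]
 [ 0.9851  0.1718 -0.0004  0.0176]
 [-0.0008  0.0021 -1.      0.0937]
 [ 0.      0.      0.      1.    ]] [-0.2072  0.1753  0.4964] 0.06013676019127979
```

View pics/w6.png

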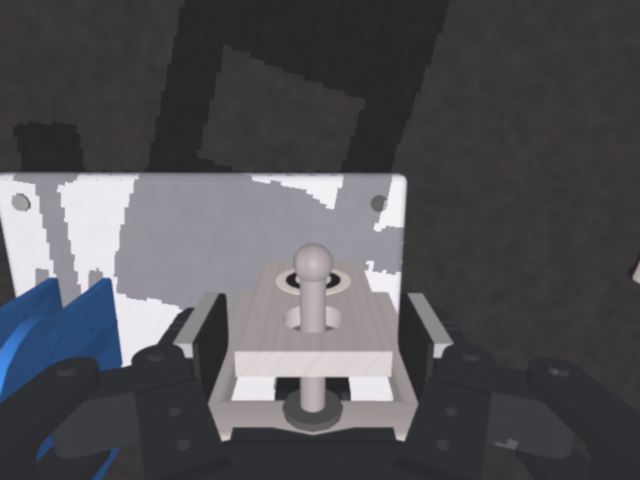

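The plaque hangs on the peg between ball (313,263) and crossbar, free of both fingers. Withdrawing straight up.

Request:
step_arm:
  motion:
    - [[0,0,-0.005],[0,0,0],0.06]
    - [[0,0,-0.015],[0,0,0],0.06]
    - [[0,0,-0.03],[0,0,0],0.06]
    - [[0,0,-0.055],[0,0,0],0.06]
    - [[0,0,-0.085],[0,0,0],0.06]
    - [[0,0,-0.115],[0,0,0],0.06]
    - [[0,0,-0.135],[0,0,0],0.04]
    - [[0,0,-0.135],[0,0,0],0.02]
    - [[0,0,-0.135],[0,0,0],0.0]
    - [[0,0,-0.135],[0,0,0],0.0]

```text
clock: 8.97
ee_pos: [0.5326, 0.0177, 0.2285]
tcp_rot: [2.021, 2.404, 0.001]
ft_force: [-0.6, 0.7, -0.6]
width: 0.0116
```

```bash
python3 - <<'E'
from h import *
print(r.observe()["width"]);delta([.503,-.118,.228],goal(np.radians(9.9)))
E
```

```text
0.011600521256783472
shift [-0.1286 -0.0525  0.0005] turn [ 0.0017  0.0006 -0.0001]
```

Request:
step_arm:
  motion:
    - [[-0.03,-0.012,0],[0.002,0,0],0]
    - [[-0.06,-0.025,0],[0.002,0,0],0]
    - [[-0.09,-0.037,0],[0.002,0,0],0]
    - [[-0.115,-0.047,0],[0.002,0,0],0]
    - [[-0.1285,-0.0525,0],[0.002,0,0],0]
    - [[-0.1285,-0.0525,0],[0.002,0,0],0]
    - [[-0.1285,-0.0525,0],[0.002,0,0],0]
    - [[-0.1285,-0.0525,0],[0.002,0,0],0]

```text
clock: 9.63
ee_pos: [0.5025, -0.117, 0.2275]
tcp_rot: [-2.02, -2.403, 0.001]
ft_force: [0.0, 0.5, -0.2]
width: -0.0001
```

```bash
python3 - <<'E'
from h import *
T=T_tool();np.save("T7.npy",T);print(T,r.observe()["ft_force"],r.observe()["width"])
w=camera("wrist");cv2.imwrite("pics/w7.png",w)
s=camera("side");cv2.imwrite("pics/s7.png",s);crop(s,300,230,500,380,4,"pics/s7c.png")
E
```

```text
[[-0.1719  0.9851 -0.0018  0.5025]
 [ 0.9851  0.1719  0.0007 -0.117 ]
 [ 0.001  -0.0017 -1.      0.2275]
 [ 0.      0.      0.      1.    ]] [ 0.043   0.4941 -0.2393] -0.0001077107417637614
```

View pics/w7.png

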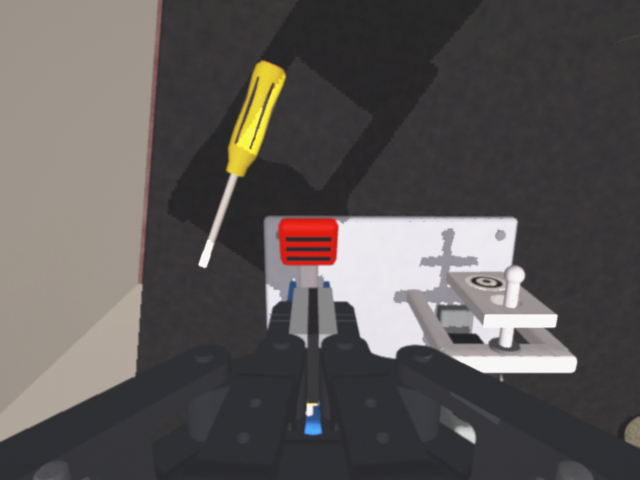

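View pics/s7c.png

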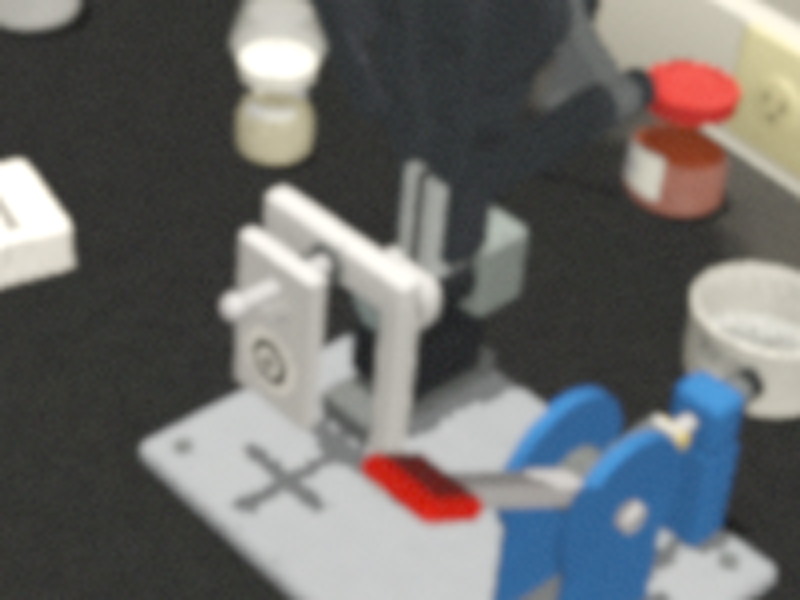

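Plaque hangs on its own; the pad is at (308,242) in the wrist view. Measuring the pad and working out its arc.

```bash
python3 - <<'E'
from h import *
T=np.load("T7.npy");w=cv2.imread("pics/w7.png");hsv=cv2.cvtColor(w,cv2.COLOR_BGR2HSV)
m=(((hsv[...,0]<8)|(hsv[...,0]>172))&(hsv[...,1]>150)&(hsv[...,2]>100)).astype(np.uint8);m[:200]=0;m[:,:265]=0
c=max(cv2.findContours(m,0,1)[0],key=cv2.contourArea);x,y,ww,hh=cv2.boundingRect(c);print(x,y,ww,hh)
pc=onz("wrist",(x+ww/2,y+hh/2),.133,T);print("pad centre",pc,"tool",np.linalg.inv(T)@np.r_[pc,1])
a=np.radians(9.8);u=np.array([np.cos(a),np.sin(a),0]);v=np.array([-np.sin(a),np.cos(a),0])
gate=np.array([.508,.0132,0])+.052*u
print("pad rel gate u,v",(pc-gate)@u,(pc-gate)@v)
for q in [0,.22,.44,.55,.66,.77,.88]:
    e=.5-q; uu=.02-.112*np.cos(e)+.007*np.sin(e); z=.075+.112*np.sin(e)+.007*np.cos(e)
    C=gate+uu*u; C=C+v*((pc-gate)@v);print(q,"pad centre world",C[:2],"z",z,"TCP z with 10mm half finger",z+.010*abs(np.tan(e)))
E
```

```text
279 218 59 47
pad centre [ 0.5043 -0.1191  0.133 ] tool [-0.0025  0.0016  0.0945  1.    ]
pad rel gate u,v -0.07811961794926862 -0.12977208648626815
0 pad centre world [ 0.5075 -0.1186] z 0.13483873825690335 TCP z with 10mm half finger 0.14030176315534126
0.22 pad centre world [ 0.4969 -0.1204] z 0.11267922070735613 TCP z with 10mm half finger 0.1155547639647759
0.44 pad centre world [ 0.4913 -0.1214] z 0.08870337250524422 TCP z with 10mm half finger 0.0893040935435572
0.55 pad centre world [ 0.4905 -0.1215] z 0.07639358486444878 TCP z with 10mm half finger 0.07689400194820417
0.66 pad centre world [ 0.491  -0.1214] z 0.06406695184283384 TCP z with 10mm half finger 0.06568074645018596
0.77 pad centre world [ 0.4928 -0.1211] z 0.051872475365412146 TCP z with 10mm half finger 0.05464005672416245
0.88 pad centre world [ 0.496  -0.1206] z 0.039957559874781515 TCP z with 10mm half finger 0.04395168708931378
```

Request:
step_arm:
  motion:
    - [[-0.0022,0.003,0.03],[-0.001,0,0],0]
    - [[-0.0022,0.003,0.055],[-0.001,0,0],0]
    - [[-0.0022,0.003,0.072],[-0.001,0,0],0]
    - [[-0.0022,0.003,0.0775],[-0.001,0,0],0]
    - [[-0.0022,0.003,0.0775],[-0.001,0,0],0]
    - [[-0.0022,0.003,0.0775],[-0.001,0,0],0]

```text
clock: 10.23
ee_pos: [0.5066, -0.1179, 0.1511]
tcp_rot: [2.019, 2.407, 0.001]
ft_force: [-0.4, 0.0, 0.3]
width: -0.0001
```

```bash
python3 - <<'E'
from h import *
print(T_tool(),r.observe()["ft_force"])
for p in ([.506,-.1188,.1403],[.497,-.1204,.1155],[.4915,-.1213,.0893],[.4905,-.1215,.0769],[.491,-.1214,.0657]): delta(p,goal(np.radians(9.9)))
E
```

```text
[[-0.174   0.9847  0.0004  0.5066]
 [ 0.9847  0.174   0.0001 -0.1179]
 [ 0.      0.0004 -1.      0.1511]
 [ 0.      0.      0.      1.    ]] [-0.3585  0.0402  0.3231]
shift [-0.0007 -0.0008  0.0107] turn [ 0.0004 -0.      0.0021]
shift [-0.0007 -0.0099  0.0355] turn [ 0.0004 -0.      0.0021]
shift [-0.0007 -0.0155  0.0617] turn [ 0.0004 -0.      0.0021]
shift [-0.0007 -0.0165  0.0741] turn [ 0.0004 -0.      0.0021]
shift [-0.0007 -0.016   0.0853] turn [ 0.0004 -0.      0.0021]
```

Request:
step_arm:
  motion:
    - [[-0.001,-0.001,0.006],[0,0,0],0]
    - [[-0.001,-0.002,0.011],[0,0,0],0]
    - [[-0.001,-0.003,0.015],[0,0,0],0]
    - [[-0.001,-0.003,0.015],[0,0,0],0]

```text
clock: 10.57
ee_pos: [0.5042, -0.12, 0.1365]
tcp_rot: [2.018, 2.405, 0.001]
ft_force: [-0.0, -0.4, 4.1]
width: 0.0
```

Request:
step_arm:
  motion:
    - [[0,-0.002,0.005],[0,0,0],0]
    - [[0,-0.004,0.01],[0,0,0],0]
    - [[0,-0.004,0.01],[0,0,0],0]

```text
clock: 10.82
ee_pos: [0.5005, -0.1211, 0.1267]
tcp_rot: [2.017, 2.404, 0.001]
ft_force: [0.9, -1.2, 2.7]
width: -0.0003
```

Request:
step_arm:
  motion:
    - [[0,-0.002,0.005],[0,0,0],0]
    - [[0,-0.003,0.01],[0,0,0],0]
    - [[0,-0.003,0.01],[0,0,0],0]

```text
clock: 11.07
ee_pos: [0.4975, -0.122, 0.1166]
tcp_rot: [2.017, 2.404, 0.0]
ft_force: [0.0, -1.2, 3.2]
width: 0.0001
```

Request:
step_arm:
  motion:
    - [[0.001,-0.001,0.004],[0,0,0],0]
    - [[0.001,-0.001,0.004],[0,0,0],0]

```text
clock: 11.23
ee_pos: [0.4969, -0.122, 0.1132]
tcp_rot: [2.016, 2.402, -0.0]
ft_force: [-0.8, -3.0, 6.6]
width: 0.0001
```

Request:
step_arm:
  motion:
    - [[0,-0.001,0.005],[0,0,0],0]
    - [[0,-0.001,0.005],[0,0,0],0]

```text
clock: 11.4
ee_pos: [0.4963, -0.1225, 0.1085]
tcp_rot: [2.015, 2.401, -0.0]
ft_force: [-0.1, -1.2, 4.8]
width: -0.0001
```

Request:
step_arm:
  motion:
    - [[0,-0.001,0.005],[0,0,0],0]
    - [[0,-0.001,0.005],[0,0,0],0]

```text
clock: 11.57
ee_pos: [0.4956, -0.1229, 0.1037]
tcp_rot: [2.015, 2.4, 0.0]
ft_force: [-0.6, -0.1, 4.9]
width: 0.0002
```

Request:
step_arm:
  motion:
    - [[0,-0.001,0.005],[0,0,0],0]
    - [[0,-0.001,0.005],[0,0,0],0]

```text
clock: 11.73
ee_pos: [0.4949, -0.1232, 0.0987]
tcp_rot: [2.014, 2.4, 0.001]
ft_force: [-0.3, -0.9, 3.9]
width: -0.0002
```

Request:
step_arm:
  motion:
    - [[0,-0.001,0.005],[0,0,0],0]
    - [[0,-0.001,0.005],[0,0,0],0]

```text
clock: 11.9
ee_pos: [0.4942, -0.1234, 0.0937]
tcp_rot: [2.014, 2.399, 0.001]
ft_force: [0.0, -0.0, 3.5]
width: -0.0
```

Request:
step_arm:
  motion:
    - [[0,-0.001,0.004],[0,0,0],0]
    - [[0,-0.001,0.004],[0,0,0],0]

```text
clock: 12.07
ee_pos: [0.4936, -0.1235, 0.0897]
tcp_rot: [2.014, 2.399, 0.002]
ft_force: [-0.7, 1.1, 4.9]
width: -0.0003
```

Request:
step_arm:
  motion:
    - [[0.001,0,0.003],[0,0,0],0]
    - [[0.001,0,0.003],[0,0,0],0]

```text
clock: 12.23
ee_pos: [0.4936, -0.1234, 0.0872]
tcp_rot: [2.013, 2.398, 0.0]
ft_force: [-2.4, -2.4, 6.9]
width: -0.0001
```

Request:
step_arm:
  motion:
    - [[0,-0.001,0.003],[0,0,0],0]
    - [[0,-0.001,0.003],[0,0,0],0]

```text
clock: 12.4
ee_pos: [0.4933, -0.1235, 0.0848]
tcp_rot: [2.012, 2.397, 0.001]
ft_force: [1.4, 0.9, 6.1]
width: 0.0001
```

Request:
step_arm:
  motion:
    - [[0,-0.001,0.004],[0,0,0],0]
    - [[0,-0.001,0.004],[0,0,0],0]

```text
clock: 12.57
ee_pos: [0.493, -0.1237, 0.0813]
tcp_rot: [2.012, 2.396, 0.003]
ft_force: [1.6, 2.1, 6.2]
width: 0.0002
```

Request:
step_arm:
  motion:
    - [[0,0,0.004],[0,0,0],0]
    - [[0,0,0.004],[0,0,0],0]

```text
clock: 12.73
ee_pos: [0.4931, -0.1237, 0.0775]
tcp_rot: [2.012, 2.396, 0.003]
ft_force: [-1.2, 1.2, 5.2]
width: 0.0004
```

Request:
step_arm:
  motion:
    - [[0,0,0.003],[0,0,0],0]
    - [[0,0,0.003],[0,0,0],0]

```text
clock: 12.9
ee_pos: [0.493, -0.1237, 0.0747]
tcp_rot: [2.012, 2.397, 0.002]
ft_force: [-2.2, 0.2, 5.7]
width: 0.0003
```

Request:
step_arm:
  motion:
    - [[0,0,0.002],[0,0,0],0]
    - [[0,0,0.002],[0,0,0],0]

```text
clock: 13.07
ee_pos: [0.4931, -0.1237, 0.073]
tcp_rot: [2.012, 2.397, 0.002]
ft_force: [-2.7, 0.6, 6.9]
width: -0.0005
```

Request:
step_arm:
  motion:
    - [[0,0,0.002],[0,0,0],0]
    - [[0,0,0.003],[0,0,0],0]
    - [[0,0,0.003],[0,0,0],0]

```text
clock: 13.32
ee_pos: [0.4931, -0.1237, 0.0704]
tcp_rot: [2.012, 2.397, 0.002]
ft_force: [-2.2, 0.6, 6.3]
width: 0.0002
```

Request:
step_arm:
  motion:
    - [[0,0,0.002],[0,0,0],0]
    - [[0,0,0.003],[0,0,0],0]
    - [[0,0,0.003],[0,0,0],0]

```text
clock: 13.57
ee_pos: [0.4932, -0.1237, 0.0678]
tcp_rot: [2.012, 2.397, 0.002]
ft_force: [-2.4, 0.7, 6.4]
width: 0.0001
```

```bash
python3 - <<'E'
from h import *
print(T_tool(),r.observe()["ft_force"])
w=camera("wrist");cv2.imwrite("pics/w8.png",w)
s=camera("side");crop(s,300,230,500,380,4,"pics/s8c.png")
print(r.observe()["ft_force"])
E
```

```text
[[-0.1734  0.9848  0.01    0.4932]
 [ 0.9848  0.1735 -0.0068 -0.1237]
 [-0.0084  0.0086 -0.9999  0.0678]
 [ 0.      0.      0.      1.    ]] [-2.3752  0.7474  6.4119]
[-0.8487  1.1606  6.6352]
```

View pics/w8.png

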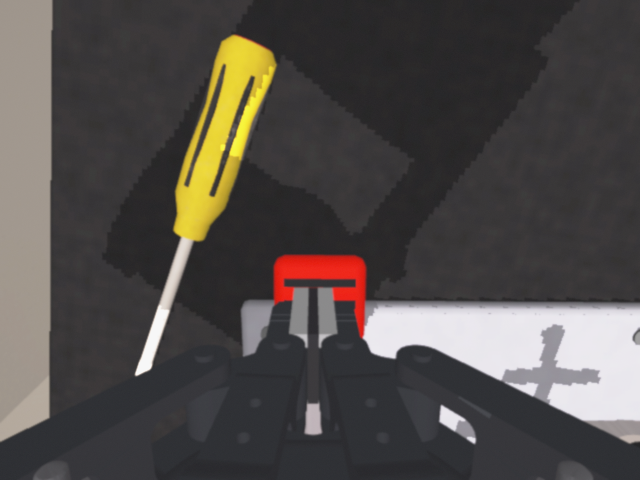

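View pics/s8c.png

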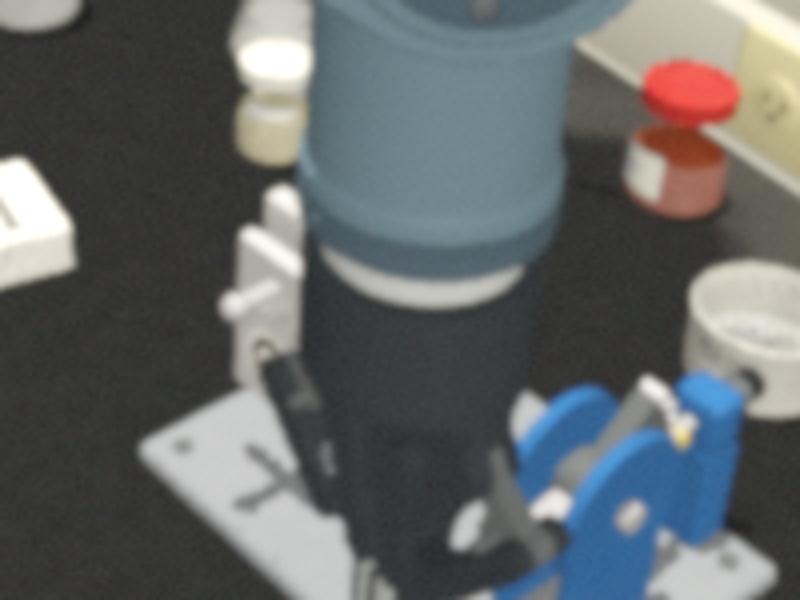

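Request:
step_arm:
  motion:
    - [[0,0,0.0015],[0,0,0],0]
    - [[0,0,0.0015],[0,0,0],0]
    - [[0,0,0.0015],[0,0,0],0]

```text
clock: 13.92
ee_pos: [0.4933, -0.1236, 0.0669]
tcp_rot: [2.012, 2.397, 0.002]
ft_force: [-1.2, 1.2, 6.3]
width: -0.0002
```

Request:
step_arm:
  motion:
    - [[0,0,0.001],[0,0,0],0]
    - [[0,0,0.001],[0,0,0],0]
    - [[0,0,0.001],[0,0,0],0]

```text
clock: 14.17
ee_pos: [0.4934, -0.1236, 0.0664]
tcp_rot: [2.012, 2.398, 0.001]
ft_force: [-1.9, 1.2, 7.5]
width: 0.0002
```

Request:
step_arm:
  motion:
    - [[0,0,0.0015],[0,0,0],0]
    - [[0,0,0.0015],[0,0,0],0]
    - [[0,0,0.0015],[0,0,0],0]

```text
clock: 14.42
ee_pos: [0.4935, -0.1236, 0.0655]
tcp_rot: [2.012, 2.398, 0.001]
ft_force: [-1.9, 0.7, 7.6]
width: 0.0002
```

Request:
step_arm:
  motion:
    - [[0,0,0.001],[0,0,0],0]
    - [[0,0,0.001],[0,0,0],0]
    - [[0,0,0.001],[0,0,0],0]

```text
clock: 14.67
ee_pos: [0.4935, -0.1236, 0.0651]
tcp_rot: [2.012, 2.398, 0.001]
ft_force: [-2.7, -0.0, 8.1]
width: 0.0003
```

Force has begun to rise (6.4 → 8.1 N) at TCP z ≈ 0.065, where the third notch was predicted. Cross-checking the lever angle by sight.

```bash
python3 - <<'E'
from h import *
T=T_tool();w=camera("wrist");cv2.imwrite("pics/w9.png",w);crop(w,250,235,390,340,5,"pics/w9c.png")
a=np.radians(9.8);u=np.array([np.cos(a),np.sin(a),0]);v=np.array([-np.sin(a),np.cos(a),0])
gate=np.array([.508,.0132,0])+.052*u
for q in [.44,.55,.6,.66,.72,.77,.88]:
    e=.5-q
    out=[]
    for rr in(.129,.112+.0085):   # front edge, first groove
        X=gate+u*(.02-rr*np.cos(e)+.007*np.sin(e))-.130*v;X[2]=.075+rr*np.sin(e)+.007*np.cos(e);out.append(proj("wrist",X,T))
    L=gate+u*(.02-.129*np.cos(e)+.007*np.sin(e));L[2]=.075+.129*np.sin(e)+.007*np.cos(e)
    print(q,*out,"width px",proj("wrist",L-.113*v,T)[0]-proj("wrist",L-.147*v,T)[0])
print(r.observe()["clock"],r.observe()["ft_force"],r.observe()["ee_pos"])
s=camera("side");cv2.imwrite("pics/s9.png",s);t=camera("top");cv2.imwrite("pics/t9.png",t)
E
```

```text
0.44 [320.5828 288.2795] [320.2895 313.8846] width px 115.88406412726215
0.55 [320.2056 268.8542] [319.9695 293.5722] width px 104.71659270927103
0.6 [320.0425 262.6376] [319.8286 286.7784] width px 100.21620870877877
0.66 [319.8536 256.9992] [319.6638 280.3586] width px 95.24118485774864
0.72 [319.6722 253.1084] [319.5038 275.6235] width px 90.69186547828605
0.77 [319.5265 251.0406] [319.3743 272.8241] width px 87.19875885716186
0.88 [319.2228 249.6889] [319.1013 269.8325] width px 80.36608031897867
14.7167 [-2.2235  1.4976  7.5056] [ 0.4935 -0.1236  0.0651]
```

View pics/w9c.png

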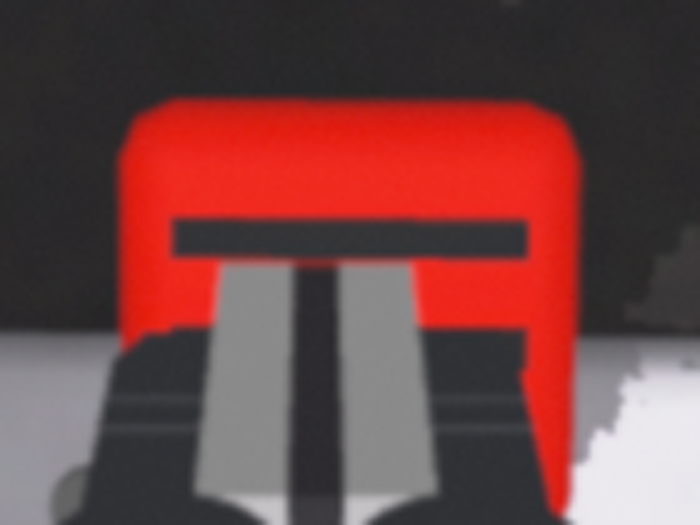

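View pics/s9.png

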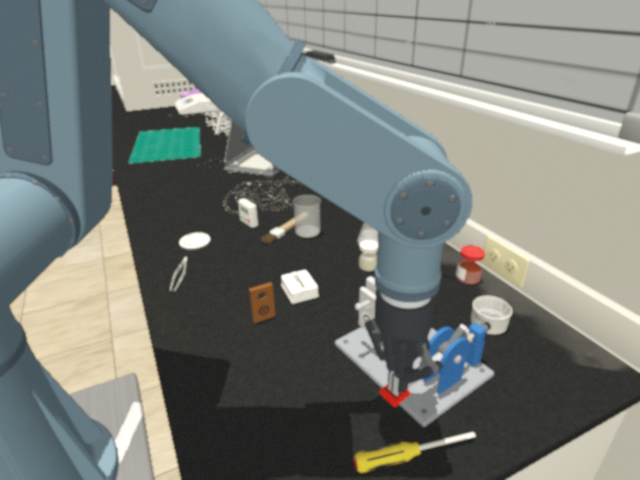

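Image angle estimate: front edge at row 254.6, width 92 px and groove at row 282.6 give q ≈ 0.65–0.70, which is the third notch. A short hold to check it's steady, then hand in.

Request:
step_arm:
  motion:
    - [[0,0,0.0005],[0,0,0],0]
    - [[0,0,0.0005],[0,0,0],0]
    - [[0,0,0.0005],[0,0,0],0]
    - [[0,0,0.0005],[0,0,0],0]
    - [[0,0,0.0005],[0,0,0],0]
    - [[0,0,0.0005],[0,0,0],0]

```text
clock: 15.32
ee_pos: [0.4935, -0.1236, 0.0652]
tcp_rot: [2.012, 2.398, 0.001]
ft_force: [-3.3, 0.4, 8.9]
width: 0.0
```

```bash
python3 - <<'E'
from h import *
s=cv2.imread("pics/s9.png");crop(s,330,260,500,420,4,"pics/s9c.png")
print(r.observe()["ft_force"],r.observe()["ee_pos"])
E
```

```text
[-3.3267  0.4003  8.8607] [ 0.4935 -0.1236  0.0652]
```

View pics/s9c.png

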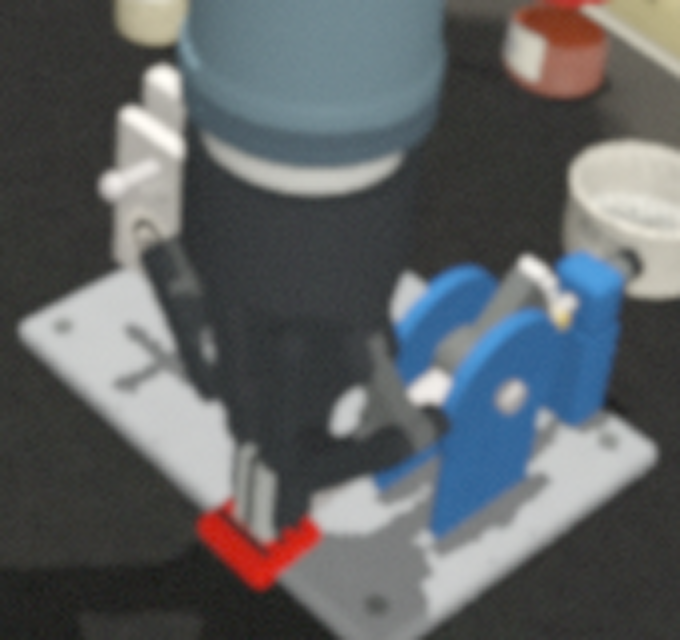

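View pics/t9.png

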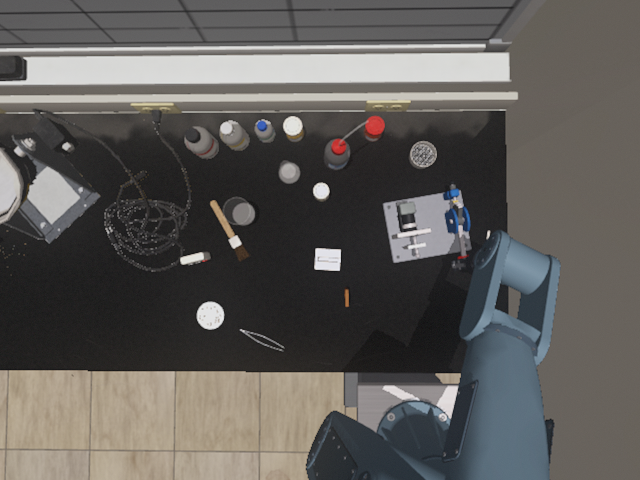

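Steady, but 8.9 N means it's leaning on the next tooth. I'll ease the target about half a millimetre for margin.

Request:
step_arm:
  motion:
    - [[0,0,0],[0,0,0],0]
    - [[0,0,0],[0,0,0],0]
    - [[0,0,0],[0,0,0],0]
    - [[0,0,0],[0,0,0],0]
    - [[0,0,0],[0,0,0],0]
    - [[0,0,0],[0,0,0],0]

```text
clock: 15.82
ee_pos: [0.4934, -0.1236, 0.0656]
tcp_rot: [2.012, 2.399, 0.0]
ft_force: [-2.9, 1.2, 7.2]
width: -0.0002
```

Request:
step_arm:
  motion:
    - [[0,0,0.0003],[0,0,0],0]
    - [[0,0,0.0003],[0,0,0],0]
    - [[0,0,0.0003],[0,0,0],0]
    - [[0,0,0.0003],[0,0,0],0]
    - [[0,0,0.0003],[0,0,0],0]
    - [[0,0,0.0003],[0,0,0],0]

```text
clock: 16.32
ee_pos: [0.4934, -0.1236, 0.0657]
tcp_rot: [2.012, 2.399, -0.0]
ft_force: [-1.7, 0.0, 5.8]
width: 0.0
```

```bash
python3 - <<'E'
from plant import r
print(r.finish_job(), r.observe()["ft_force"],r.observe()["ee_pos"],r.observe()["clock"])
E
```

```text
the job is handed in; nothing more can be done
the job is handed in; nothing more can be done
```

I hung the plaque on the steel peg, let go of it, and then pressed the red pad down to the third click. The job was handed in at 16.3 s with the closed fingers still holding the lever there.

- **Plaque:** The last pictures show it hanging freely between the ball and the crossbar. Putting it on and letting go read under 1 N at each reading.
- **Lever:** I saw the force jump on leaving the first notch (TCP height about 115 mm) and the second (about 88 mm), then begin to rise at about 65 mm. I eased back and held at 65.7 mm, which is the predicted third notch, with about 6–7 N. Before easing, the last wrist picture gave an angle of 0.65–0.70 rad against 0.66 for the notch.
- **Fourth click:** Before I eased back, the force reached 8.9 N against the next tooth. The height did not move, so it did not click.
- **Other things:** The flask, beaker, timer and jar look unmoved in the before and after top views.
- **Checks that disagreed:** The ball's position differed by about 3 mm between the top and side cameras and the wrist camera. I used the wrist camera's value, and the plaque went on cleanly.

I read the force only at the end of each short move, so I did not record the exact peak of each click.

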